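Square a fossil slab into the corner stop for photography

ROBOT

A 6-joint arm with a two-finger parallel gripper is mounted at the origin on the work surface. World frame = base frame: x ahead of the robot, y to its left, z up, the work surface at z = 0. Lengths are in m, angles in rad, forces in N, time in s.
With the tool pointing down it reaches from about 0.35 to 0.95 m from the base axis. Payload 17.4 kg.
Tool frame: the origin (TCP) lies on the centre line of the jaws, within the pads' length; the fingertips stand arm.finger_overhang ahead of it and the grasp point (between the pads) lies 2 mm behind it (arm.finger_overhang is the distance from the TCP to the fingertips, in m); z points along the fingers, y is the line along which they close (so a half turn about z gives the same grasp; the last joint's range is limited). The gripper opens to 93 mm and grips with 3 to 60 N. Pads are 15 mm wide; open, the fingers measure 128 mm over their backs; the gripper's body (75 mm by 188 mm) begins 65 mm behind the grasp point.
Start: joints at [1.285, 0.116, 1.442, -0, 1.584, -0.038], TCP at [0.166, 0.654, 0.208] pointing down, gripper open.
Joint ranges: [-2.83, 2.83], [-0.83, 2.19], [0.07, 2.5], [-1.14, 4.28], [0.01, 3], [-2.97, 2.97]. Speed limits (rad/s): [1.89, 1.89, 2.22, 3.14, 3.14, 3.14].

INTERFACE

Orientations are given as [roll, pitch, yaw] about the fixed x, y, z axes, in that order (R = Rz(yaw) Ry(pitch) Rx(roll)).
In Python, from station import arm, imaging gives the robot as it stands.
- The arm moves only by the shell command python3 -m inch 'ROWS' [FORCE]. ROWS is text: rows parted by semicolons, each of 5 numbers parted by spaces: the shift along the tool's x, y, z in mm, then the turn about the tool's z in degrees, then the finger opening in mm, from 0 to 93. In form: x y z spin claw; .... A call has 1 to 5 rows; each row is the pose to reach, as a shift and turn from the pose commanded when the call began, along the tool's axes at that moment; what a row does not reach only later rows make up. A row lasts 1/12 s, in which the tool goes at most 41.7 mm and 7.16 degrees, less where a joint would pass 70% of its speed; a pose out of reach is approached as far as the arm can. A call with a gripper value outside its range is refused whole. The fingers move at their own pace and stop on an object; FORCE is the grip in N (left out, the last holds). Time passes only in rows, so rows that repeat a pose let the fingers close. It gives the time, the measured TCP pose, the force, the opening and the grip force at its end, in the units of the state.
- arm.read_state(): the state, without advancing time (a new reading comes with each control period).
- imaging.get_image(name): name is "scene" or "top"; returns a dict with "img" (480x640x3 uint8, red, green, blue), "depth" (480x640 float32, m along the optical axis (not along the pixel's ray), 0 where there is no reading), "fx", "fy", "cx", "cy" (pixels), "position" and "rotation" of the camera in the world. Camera axes: x right, y down, z forward; pixel columns grow to the right and rows downward; lengths in m; the calibration is good to about 2 mm. A picture is of the moment at which its call begins.
- arm.hand_in(): hands the job in; it is judged then, once.
The state is a dict: "clock": time; "joint_positions": joint angles; "joint_velocities": joint speeds; "tau": joint torques, N m; "tool_pos": TCP position; "tool_rot": TCP orientation; "ft_force": force on the tool from outside, world axes, zero at the start; "wrist_torque": the same for the moment, N m; "opening": opening from 0.0 (shut) to 1.0 (fully open); "grip_force": force on a finger pad.
Only numpy, scipy, OpenCV 4.12 (cv2) and the standard library are available. Lean on these libraries where they do the work, as an engineer would, in place of code of your own. Each camera call takes 0.05 s, during which the arm holds its last target. There are 200 camera calls.

TASK

Push the grey stone slab with the ammonite across the desk into the inside corner of the steel L-shaped stop, so that its long side lies flush along the long arm and its short side touches the short arm. Push it by its edges only: never lift or tip it and do not touch the fossil on its face. Leave the other loose things on the desk where they are, and finish with the hand clear of everything.

Things in the scene. Friction and masses are not known exactly. Their poses are not given: they have to be found in the camera images.
- slab: grey flat rectangular stone slab lying on the desk, 100 mm along its x, 130 mm along its y (the long side), 24 mm thick, 0.45 to 0.72 kg, loose; sliding it over the desk takes about 4 to 10 N. Origin at the centre of its underside. It starts within 0.6 rad of the stop's yaw, at the stop's -x and -y side, so pushing along the stop's +x and +y takes it home
- fossil: brown ammonite, a disc 60 mm across standing 6 mm (with its ribs up to 9 mm) above the middle of the slab's top face, part of the slab; not to be touched. Origin at the centre of the disc's underside
- stop: fixed steel L-shaped corner stop on the desk, bars 20 mm wide and 16 mm high. Origin on the desk at the inside corner. Long arm: inner face at x = 0, 240 mm from the corner towards -y; short arm: inner face at y = 0, 130 mm from the corner towards -x. Slab home: its centre at x = -50 mm, y = -65 mm, axes parallel to the stop's
- chip: bystander, leave alone: small reddish rock chip, 55 x 42 x 32 mm; origin at its underside
- loupe: bystander, leave alone: black round magnifier loupe, 42 mm across, 38 mm tall; origin at its underside
- pen_black: bystander, leave alone: black marker pen lying down, about 130 mm long, 12 mm thick, along its x; origin at its underside
- pen_red: bystander, leave alone: red marker pen lying down, about 130 mm long, 12 mm thick, along its x; origin at its underside
- brush: bystander, leave alone: small hand brush lying down along its x, handle to -x; origin at its underside
- glue: bystander, leave alone: glue bottle with orange cap, 48 mm across, 110 mm tall; origin at its underside
- mug: bystander, leave alone: blue mug, 80 mm across, 90 mm tall, its handle at +y; origin at its underside
Mind the look-alikes: they are no part of the job. There is more than one size of the slab; the one meant has the size given above.

How it is judged:
By the outcome, as a careful person would: the job done as asked, in the order asked, and still so for the second after the job is handed in, with the robot touching nothing.
It also fails if it takes over 64 s, if anything falls off the work surface, if the arm or the gripper's body presses on something with over 40 N, if the wrist force passes 120 N, or if a joint passes its speed limit or range.

## Working session

There is one attempt and no reset: what is moved stays moved. The work goes in short steps, Python scripts to look and compute and a shell command to move; the robot and the scene stay as the last step left them, time stands still between calls to the robot, and variables do not carry over. Pictures are saved under pics/ and viewed, at most 10 in all, crops included, and the job is handed in when it is done.

```bash
ls; mkdir -p pics; python3 - <<'E'
from station import arm, imaging
import cv2,numpy as np
s=arm.read_state();print(s['clock'],s['tool_pos'],s['tool_rot'],s['opening'],arm.finger_overhang)
for n in("top","scene"):
    d=imaging.get_image(n);cv2.imwrite(f'pics/{n}0.png',cv2.cvtColor(d['img'],cv2.COLOR_RGB2BGR));print(n,d['position'],d['rotation'],d['fx'],d['cx'],d['cy'])
E
```

```text
pics
0.0 [0.16549497 0.65417369 0.20698381] [-3.14041106e+00 -7.38563767e-05  2.89378482e+00] 0.996169012642098 0.017
top [ 0.33024157 -0.03857596  1.05645393] [-2.9621312   0.03214095 -1.56161538] 444.37209130987134 319.95641399497197 242.4289243241982
scene [1.13130135 0.43372912 1.13032404] [-2.51777087  0.00876492  2.1767337 ] 602.3190991340268 318.21438225875534 240.3197932671076
```

View pics/top0.png

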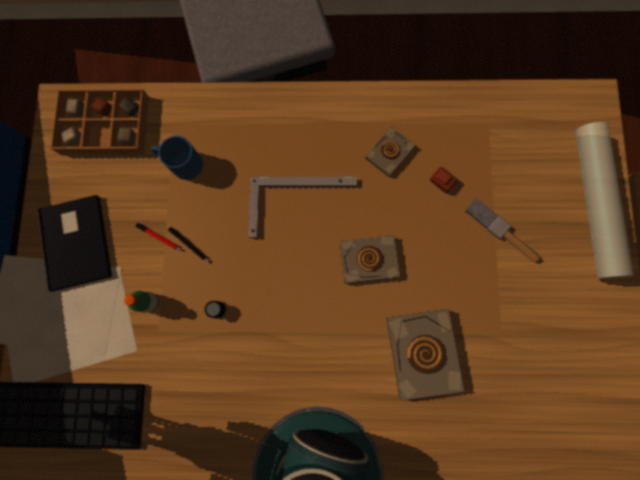

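View pics/scene0.png

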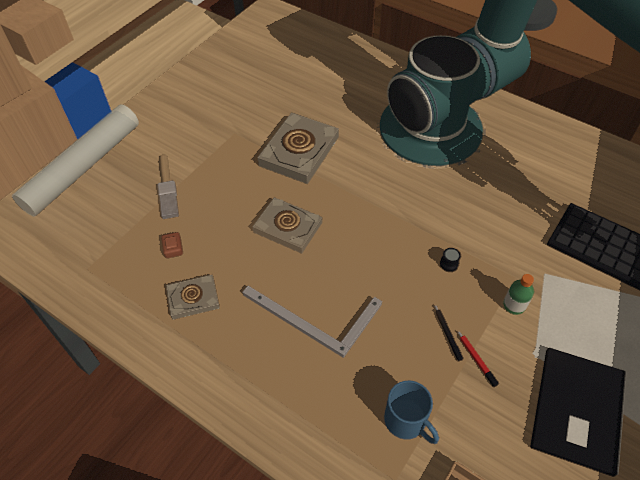

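Three look-alike slabs in the top view: small at (390,152), medium at (370,260) and large at (427,353). The stop's inside corner is at about (262,188), long arm running to the image's right. I'll measure sizes from depth.

```bash
cat > h.py <<'E'
from station import arm, imaging
import cv2,numpy as np
from scipy.spatial.transform import Rotation as Ro
def R(d): 
    r=np.array(d['rotation']); return r if r.shape==(3,3) else Ro.from_euler('xyz',r).as_matrix()
def cloud(n):
    d=imaging.get_image(n);z=d['depth'];v,u=np.mgrid[:480,:640]
    P=np.stack([(u-d['cx'])/d['fx']*z,(v-d['cy'])/d['fy']*z,z],-1)@R(d).T+d['position']
    P[z==0]=np.nan
    return d,P
def blobs(n,lo,hi,box=(.2,.9,-.5,.4),amin=60):
    d,P=cloud(n);x,y,z=np.moveaxis(P,-1,0)
    m=((z>lo)&(z<hi)&(x>box[0])&(x<box[1])&(y>box[2])&(y<box[3])).astype(np.uint8)
    k,L,st,c=cv2.connectedComponentsWithStats(m)
    out=[]
    for i in range(1,k):
        if st[i,4]<amin: continue
        Q=P[L==i];r=cv2.minAreaRect((Q[:,:2]*1000).astype(np.float32))
        out.append((c[i].round(),np.round(r[0],1),np.round(r[1],1),round(r[2],2),round(float(np.median(Q[:,2])),4)))
    return out,d,P,L
E
python3 - <<'E'
from h import *
for n in('top','scene'):
    o,d,P,L=blobs(n,.010,.045); print(n)
    for b in o: print(*b)
    if n=='top':
        cv2.imwrite('pics/crop.png',cv2.resize(cv2.cvtColor(d['img'],cv2.COLOR_RGB2BGR)[120:410,220:480],None,fx=2,fy=2,interpolation=cv2.INTER_CUBIC))
E
```

```text
top
[389. 151.] [ 749.5 -172.3] [ 78.7 103.5] 50.56 0.0182
[175. 152.] [737.9 352.8] [25.5 67.3] 44.37 0.0293
[191. 170.] [701.1 317.1] [31.5 76.9] 43.59 0.0271
[443. 179.] [ 675.1 -299.5] [55.  42.8] 49.43 0.0253
[286. 191.] [608.6  41.5] [150.5 259.5] 0.5 0.0146
[497. 226.] [ 550.7 -432.8] [189.5  41.9] 47.91 0.0169
[369. 259.] [ 480.1 -118. ] [100.3 130.3] 6.81 0.0238
[152. 302.] [376.  387.5] [44.8 16.3] 1.12 0.0285
[214. 309.] [359.  240.6] [38.7 39.5] 47.51 0.0367
[424. 349.] [ 273.4 -238.1] [165.6 140.9] 8.38 0.0336
scene
[296. 150.] [ 275.3 -236.6] [171.5 144.4] 8.02 0.0358
[167. 192.] [ 551. -432.] [199.3  42.9] 46.55 0.0198
[287. 224.] [ 479.8 -116.3] [106.3 132.9] 6.13 0.0262
[172. 245.] [ 676.7 -297.5] [59.6 42.6] 48.67 0.0274
[451. 259.] [359.2 242.7] [41.  42.2] 46.91 0.0379
[192. 296.] [ 749.8 -170.8] [ 83.4 101.4] 50.22 0.0208
[317. 321.] [608.6  41.8] [150.7 262.6] 0.38 0.0173
[507. 302.] [389.6 389.1] [27.4  5.8] 43.01 0.0296
[450. 335.] [515.8 319.4] [127.2  12.9] 51.98 0.0127
[470. 348.] [521.1 373.7] [63.2 12.3] 61.8 0.0126
[411. 400.] [695.6 330.9] [26.5 68.4] 13.58 0.0273
[407. 431.] [740.4 350.1] [36.6 97.8] 10.51 0.0275
```

View pics/crop.png

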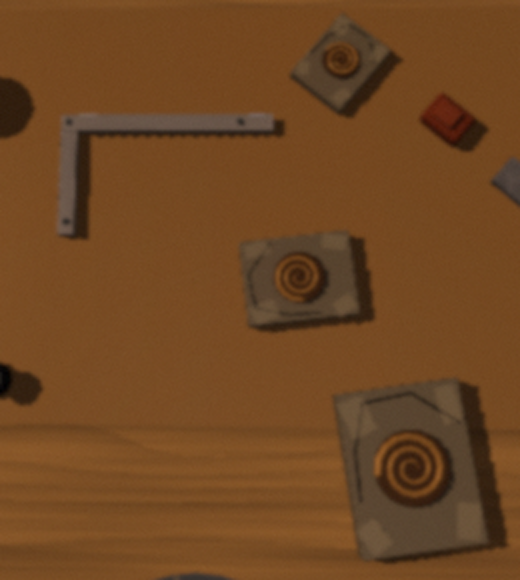

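The medium slab (370,260) measures 100 x 130 mm, so it is the one meant; the small one is 79x103 and the large 166x141. The crop confirms it. It lies at (480,-117) mm with yaw about +6.5°. The stop's inside corner is at about (663,152) with yaw about 0.4°. Home for the slab's centre is about (613,87).

Plan: use both open fingers as a flat pusher, first +x to the long arm, then +y to the short arm.

```bash
r='';
python3 -m inch '-151 -119 0 -14.6 70; -151 -119 0 -14.6 70; -151 -119 0 -14.6 70; -151 -119 0 -14.6 70; -151 -119 0 -14.6 70'
python3 -m inch '-118 -152 0 0 70; -118 -152 0 0 70; -118 -152 0 0 70; -118 -152 0 0 70; -118 -152 0 0 70'
python3 -m inch '0 -156 0 0 70; 0 -156 0 0 70; 0 -156 0 0 70; 0 -156 0 0 70; 0 -156 0 0 70'
python3 -m inch '0 -156 0 0 70; 0 -156 0 0 70; 0 -156 0 0 70; 0 -156 0 0 70; 0 -156 0 0 70'
python3 -m inch '0 -156 0 0 70; 0 -156 0 0 70; 0 -156 0 0 70; 0 -156 0 0 70; 0 -156 0 0 70'
python3 -c "
from h import *
s=arm.read_state();print(s['joint_positions'],s['tool_rot'])"
```

```text
clock: 0.62
tool_pos: [0.2843, 0.4993, 0.2078]
tool_rot: [-3.141, 0.0, -3.135]
ft_force: [0.1, 1.1, 0.7]
opening: 0.763
grip_force: 0.0
clock: 1.03
tool_pos: [0.4034, 0.348, 0.2079]
tool_rot: [-3.141, 0.001, -3.136]
ft_force: [0.8, -0.3, 0.9]
opening: 0.753
grip_force: 0.0
clock: 1.45
tool_pos: [0.4029, 0.1909, 0.2081]
tool_rot: [-3.141, 0.001, -3.138]
ft_force: [-0.3, 0.8, 0.2]
opening: 0.752
grip_force: 0.0
clock: 1.87
tool_pos: [0.404, 0.0349, 0.2079]
tool_rot: [-3.141, 0.001, -3.139]
ft_force: [0.5, 0.1, 0.0]
opening: 0.752
grip_force: 0.0
clock: 2.28
tool_pos: [0.405, -0.1208, 0.2075]
tool_rot: [-3.141, -0.001, -3.138]
ft_force: [0.4, 0.4, 0.2]
opening: 0.751
grip_force: 0.0
[-3.49616126e-01 -4.57248244e-01  1.94450691e+00 -9.44866740e-04
  1.65469057e+00 -1.92360319e+00] [-3.14083227e+00 -6.59924910e-04 -3.13848117e+00]
```

```bash
python3 -m inch '8 3 40 0 70; 8 3 80 0 70; 8 3 120 0 70; 8 3 150 0 70; 8 3 165 0 70'
python3 -m inch '0 0 6 0 70; 0 0 12 0 70; 0 0 18 0 70; 0 0 20 0 70; 0 0 20 0 70'
python3 -m inch '-4 0 0 0 70; -8 0 0 0 70; -12 0 0 0 70; -16 0 0 0 70; -20 0 0 0 70'
python3 -m inch '-4 0 0 0 70; -8 0 0 0 70; -12 0 0 0 70; -16 0 0 0 70; -20 0 0 0 70'
python3 -c "
from h import *
for n in ('top','scene'):
  o,d,P,L=blobs(n,.014,.034,(.4,.62,-.25,.1));[print(*b) for b in o]
  cv2.imwrite('pics/a_'+n+'.png',cv2.cvtColor(d['img'],cv2.COLOR_RGB2BGR))
"
```

```text
clock: 2.7
tool_pos: [0.3956, -0.1127, 0.0387]
tool_rot: [3.14, -0.004, -3.134]
ft_force: [0.3, 0.1, -0.5]
opening: 0.751
grip_force: 0.0
clock: 3.12
tool_pos: [0.3974, -0.1142, 0.0231]
tool_rot: [-3.141, 0.001, -3.134]
ft_force: [-0.0, -0.1, 0.3]
opening: 0.756
grip_force: 0.0
clock: 3.53
tool_pos: [0.4177, -0.1141, 0.0229]
tool_rot: [-3.142, 0.0, -3.135]
ft_force: [0.3, -0.0, 0.2]
opening: 0.751
grip_force: 0.0
clock: 3.95
tool_pos: [0.4375, -0.114, 0.0227]
tool_rot: [3.142, -0.0, -3.135]
ft_force: [-1.0, -0.2, 0.4]
opening: 0.754
grip_force: 0.0
[287. 224.] [ 479.8 -117. ] [105.4 135.5] 6.96 0.0262
```

View pics/a_scene.png

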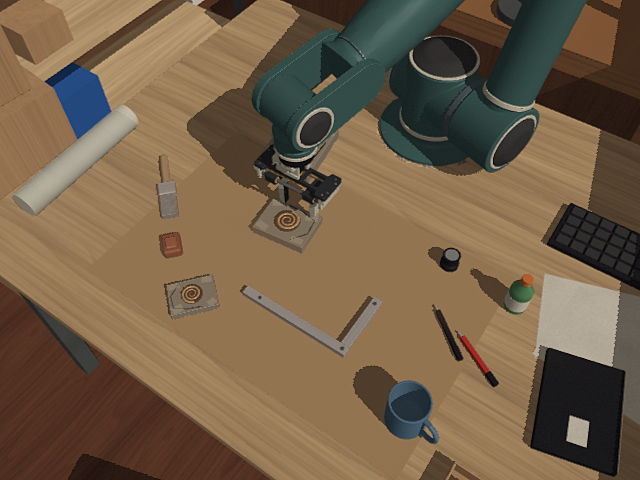

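The hand is behind the slab's rear edge at about (290,200) and the slab has not moved yet. I'll enlarge before pushing on.

```bash
python3 -c "
from h import *
d,P=cloud('scene')
im=cv2.cvtColor(d['img'],cv2.COLOR_RGB2BGR)[140:260,230:370]
cv2.imwrite('pics/b.png',cv2.resize(im,None,fx=5,fy=5,interpolation=cv2.INTER_CUBIC))
s=arm.read_state();print(s['tool_pos'],s['ft_force'])
"
```

```text
[ 0.4372258  -0.11390214  0.02265153] [-0.51624954  0.18778385 -0.37284746]
```

View pics/b.png

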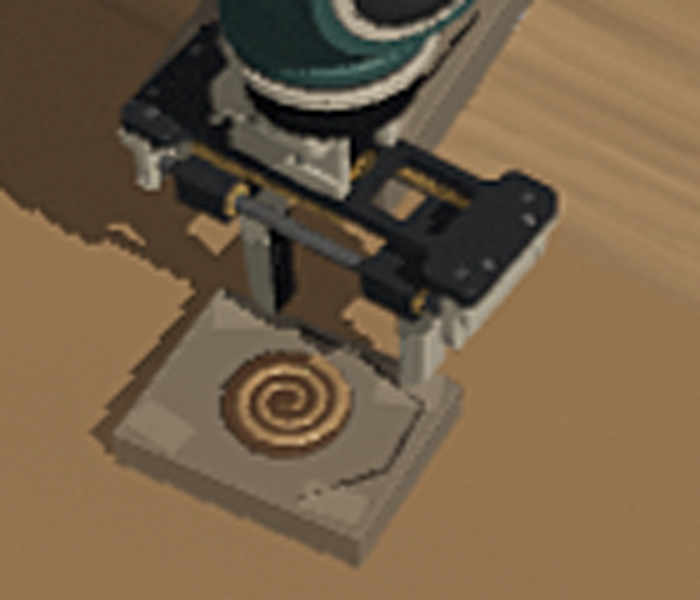

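```bash
python3 -c "
from h import *
np.set_printoptions(linewidth=200,suppress=True)
d,P=cloud('scene')
for u in (284,312,315):
  print(u)
  for v in range(196,224,2): print(v,(P[v,u]*1000).round(), d['img'][v,u])
"
```

```text
284
196 [ 443. -151.   58.] [66 63 54]
198 [ 443. -151.   51.] [86 80 70]
200 [nan nan nan] [84 78 68]
202 [ 443. -153.   34.] [80 75 66]
204 [ 441. -155.   24.] [72 63 53]
206 [ 449. -148.   30.] [126 113  93]
208 [ 451. -147.   25.] [123 110  92]
210 [ 457. -143.   26.] [100  85  69]
212 [ 465. -137.   32.] [78 52 34]
214 [ 469. -133.   31.] [202 169 124]
216 [ 478. -127.   37.] [102  75  50]
218 [ 480. -125.   33.] [119  87  58]
220 [ 486. -120.   36.] [77 53 37]
222 [ 487. -120.   29.] [85 60 40]
312
196 [465. -55. 144.] [23 22 25]
198 [469. -52. 143.] [37 38 41]
200 [471. -50. 140.] [73 59 40]
202 [469. -52. 130.] [35 33 30]
204 [470. -51. 126.] [54 52 47]
206 [446. -69.  81.] [93 88 77]
208 [449. -67.  78.] [115 108  94]
210 [445. -71.  65.] [113 107  92]
212 [447. -69.  61.] [113 107  93]
214 [445. -71.  50.] [112 105  92]
216 [440. -74.  36.] [113 106  92]
218 [442. -73.  30.] [136 122 101]
220 [445. -71.  28.] [137 123 103]
222 [450. -67.  29.] [115 102  86]
315
196 [469. -44. 156.] [21 22 22]
198 [463. -48. 140.] [63 53 34]
200 [464. -47. 136.] [27 29 35]
202 [444. -62.  98.] [82 73 58]
204 [444. -62.  91.] [86 81 71]
206 [446. -61.  87.] [148 138 122]
208 [443. -63.  76.] [167 158 139]
210 [441. -65.  65.] [169 159 141]
212 [442. -65.  58.] [170 160 142]
214 [442. -64.  52.] [169 160 142]
216 [432. -72.  28.] [152 139 119]
218 [438. -67.  31.] [140 126 105]
220 [440. -66.  26.] [144 130 108]
222 [445. -62.  27.] [122 109  91]
```

```bash
python3 -c "
from h import *
np.set_printoptions(linewidth=200,suppress=True)
a=cv2.imread('pics/scene0.png');b=cv2.imread('pics/a_scene.png')
w=np.hstack([x[180:260,240:330] for x in (a,b)]);cv2.imwrite('pics/c.png',cv2.resize(w,None,fx=4,fy=4,interpolation=cv2.INTER_CUBIC))
a=cv2.imread('pics/top0.png');b=cv2.imread('pics/a_top.png')
w=np.hstack([x[220:300,320:420] for x in (a,b)]);cv2.imwrite('pics/c2.png',cv2.resize(w,None,fx=4,fy=4,interpolation=cv2.INTER_CUBIC))
c=np.vstack([cv2.imread('pics/c.png')[:,:720],cv2.resize(cv2.imread('pics/c2.png'),(720,288))]);cv2.imwrite('pics/c3.png',c[:600])
"
```

```text
(no output)
```

View pics/c3.png

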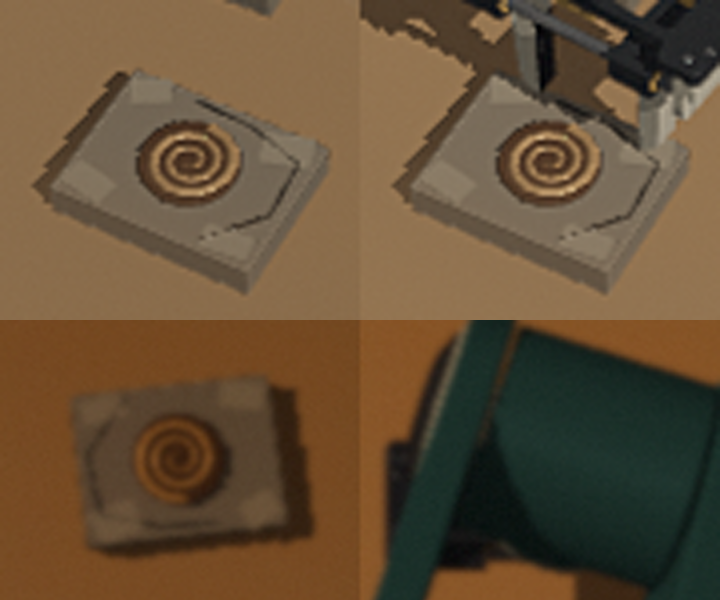

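The slab looks unmoved, yet the fingers seem to overlap its rear edge with no force. I'll back off and check the true fingertip height from depth.

```bash
python3 -m inch '12 0 0 0 70; 24 0 0 0 70; 36 0 0 0 70; 48 0 0 0 70; 56 0 0 0 70'
python3 -c "
from h import *
np.set_printoptions(linewidth=200,suppress=True)
s=arm.read_state();print(s['tool_pos'],s['tool_rot'])
d,P=cloud('scene');x,y,z=np.moveaxis(P,-1,0)*1000
im=cv2.cvtColor(d['img'],cv2.COLOR_RGB2BGR)[140:260,230:370]
cv2.imwrite('pics/d.png',cv2.resize(im,None,fx=5,fy=5,interpolation=cv2.INTER_CUBIC))
# project expected tips
for yy in (-149,-79):
  for zz in (6,26):
    q=R(d).T@(np.array([.3885,yy/1e3,zz/1e3])-d['position']);print(yy,zz,(q[:2]/q[2]*d['fx']+[d['cx'],d['cy']]).round(1))
"
```

```text
clock: 4.57
tool_pos: [0.3801, -0.1143, 0.0227]
tool_rot: [3.142, -0.0, -3.135]
ft_force: [0.1, 0.3, -0.5]
opening: 0.752
grip_force: 0.0
[ 0.38011534 -0.11428922  0.02265271] [ 3.14158121 -0.0000917  -3.134701  ]
-149 6 [299.2 195.9]
-149 26 [299.  190.5]
-79 6 [323.  208.6]
-79 26 [323.  203.3]
```

View pics/d.png

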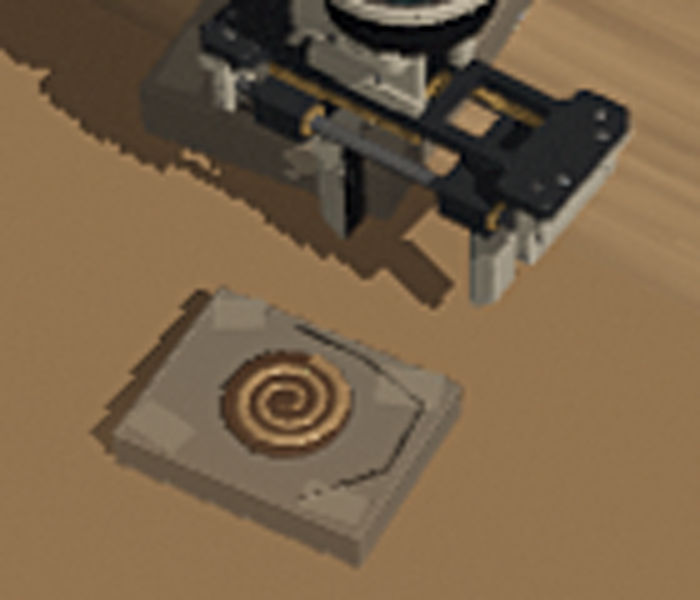

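The fingertips show about 8 px higher than z=6 mm would project, e.g. the left tip at scene pixel (299,188) against an expected (299,196). So they hover at about 30 mm, just above the slab top, and have not touched it. Measuring this with depth.

```bash
cat >> h.py <<'E'
def tips(xt,yt):
    d,P=cloud('scene');x,y,z=np.moveaxis(P,-1,0)*1000
    for a,b in ((yt-60,yt-20),(yt+20,yt+60)):
        m=(abs(x-xt)<16)&(y>a)&(y<b)&(z>8)&(z<80)
        v,u=np.nonzero(m); o=np.argsort(z[m])
        print(m.sum(),'lowest z',z[m][o][:8].round(),'x',np.median(x[m]).round(1),'y',y[m].min().round(),y[m].max().round(), 'vmax',v.max())
E
python3 -c "
from h import *
tips(380,-114)
d,P=cloud('scene')
for u in (298,299,300,325,327):
  print(u,[tuple((P[v,u]*1000).round().tolist()) for v in range(182,206,2)])
"
```

```text
110 lowest z [ 8.  8. 34. 35. 35. 36. 39. 40.] x 384.9 y -164.0 -134.0 vmax 198
95 lowest z [33. 38. 39. 39. 41. 41. 42. 43.] x 384.7 y -80.0 -61.0 vmax 200
298 [(391.0, -148.0, 60.0), (390.0, -150.0, 50.0), (387.0, -152.0, 40.0), (367.0, -168.0, 2.0), (373.0, -164.0, 3.0), (378.0, -161.0, 3.0), (382.0, -158.0, 1.0), (390.0, -152.0, 5.0), (393.0, -149.0, 3.0), (399.0, -145.0, 4.0), (401.0, -144.0, -1.0), (409.0, -138.0, 3.0)]
299 [(389.0, -147.0, 58.0), (387.0, -149.0, 49.0), (389.0, -148.0, 43.0), (366.0, -166.0, 2.0), (372.0, -162.0, 3.0), (378.0, -158.0, 4.0), (385.0, -152.0, 7.0), (388.0, -151.0, 4.0), (394.0, -146.0, 6.0), (395.0, -145.0, -0.0), (403.0, -139.0, 5.0), (409.0, -135.0, 5.0)]
300 [(383.0, -149.0, 53.0), (383.0, -149.0, 45.0), (386.0, -147.0, 41.0), (365.0, -164.0, 3.0), (372.0, -158.0, 6.0), (375.0, -157.0, 2.0), (379.0, -154.0, 0.0), (386.0, -148.0, 4.0), (387.0, -148.0, -2.0), (395.0, -142.0, 2.0), (402.0, -137.0, 5.0), (405.0, -135.0, 1.0)]
325 [(415.0, -55.0, 142.0), (413.0, -56.0, 133.0), (412.0, -57.0, 125.0), (390.0, -72.0, 87.0), (386.0, -75.0, 75.0), (389.0, -73.0, 72.0), (387.0, -74.0, 62.0), (387.0, -74.0, 55.0), (389.0, -73.0, 50.0), (390.0, -72.0, 44.0), (367.0, -88.0, 3.0), (368.0, -87.0, -4.0)]
327 [(416.0, -49.0, 147.0), (415.0, -50.0, 139.0), (414.0, -50.0, 132.0), (391.0, -66.0, 92.0), (388.0, -68.0, 80.0), (388.0, -68.0, 74.0), (388.0, -68.0, 67.0), (385.0, -70.0, 55.0), (387.0, -69.0, 51.0), (385.0, -70.0, 40.0), (362.0, -85.0, 0.0), (367.0, -82.0, -0.0)]
```

Real tips are at z≈35 mm, about 29 mm higher than the state implies. I'll descend in guarded steps here, clear of the slab, and re-measure.

```bash
python3 -m inch '0 0 4 0 70; 0 0 8 0 70; 0 0 12 0 70; 0 0 15 0 70; 0 0 15 0 70'
python3 -c "
from h import *
tips(380,-114)"
python3 -m inch '0 0 2 0 70; 0 0 3 0 70; 0 0 4 0 70; 0 0 5 0 70; 0 0 5 0 70'
python3 -c "
from h import *
tips(380,-114)"
```

```text
clock: 5.13
tool_pos: [0.3808, -0.1141, 0.0067]
tool_rot: [3.141, -0.002, -3.134]
ft_force: [0.8, 0.1, -0.6]
opening: 0.753
grip_force: 0.0
143 lowest z [ 9. 18. 18. 21. 22. 22. 23. 23.] x 386.5 y -166.0 -147.0 vmax 193
115 lowest z [ 9. 10. 10. 20. 21. 22. 22. 25.] x 385.7 y -91.0 -60.0 vmax 205
clock: 5.6
tool_pos: [0.3811, -0.1143, 0.0026]
tool_rot: [3.142, -0.0, -3.135]
ft_force: [-0.2, -0.4, -0.5]
opening: 0.753
grip_force: 0.0
153 lowest z [11. 17. 17. 18. 19. 19. 19. 19.] x 386.3 y -168.0 -147.0 vmax 192
110 lowest z [16. 19. 21. 22. 23. 23. 24. 24.] x 386.8 y -78.0 -60.0 vmax 206
```

```bash
python3 -m inch '0 0 2 0 70; 0 0 4 0 70; 0 0 6 0 70; 0 0 7 0 70; 0 0 7 0 70'
python3 -m inch '-6 -2 0 0 70; -12 -3 0 0 70; -18 -3 0 0 70; -24 -3 0 0 70; -30 -3 0 0 70'
python3 -m inch '-4 0 0 0 70; -8 0 0 0 70; -12 0 0 0 70; -16 0 0 0 70; -20 0 0 0 70'
python3 -m inch '-4 0 0 0 70; -8 0 0 0 70; -12 0 0 0 70; -16 0 0 0 70; -20 0 0 0 70'
python3 -c "
from h import *
o,d,P,L=blobs('scene',.014,.034,(.4,.66,-.25,.1));[print(*b) for b in o]"
```

```text
clock: 6.07
tool_pos: [0.3809, -0.1143, -0.0046]
tool_rot: [3.141, -0.0, -3.135]
ft_force: [-0.1, 0.2, 0.0]
opening: 0.756
grip_force: 0.0
clock: 6.48
tool_pos: [0.4119, -0.1171, -0.0043]
tool_rot: [3.142, -0.0, -3.135]
ft_force: [-0.0, -0.5, 0.1]
opening: 0.754
grip_force: 0.0
clock: 6.9
tool_pos: [0.431, -0.1166, -0.0044]
tool_rot: [3.141, -0.001, -3.134]
ft_force: [-5.3, 2.5, 3.5]
opening: 0.754
grip_force: 2.5
clock: 7.32
tool_pos: [0.4509, -0.1168, -0.0045]
tool_rot: [3.141, -0.002, -3.135]
ft_force: [-7.4, -0.2, 3.6]
opening: 0.756
grip_force: 3.0
[279. 230.] [ 500.8 -122.4] [119.8 133.3] 0.97 0.0263
```

The slab now slides with about 7 N and has squared up to the fingers. Continuing along +x.

```bash
python3 -m inch '-5 0 0 0 70; -10 0 0 0 70; -15 0 0 0 70; -20 0 0 0 70; -25 0 0 0 70'
python3 -m inch '-5 0 0 0 70; -10 0 0 0 70; -15 0 0 0 70; -20 0 0 0 70; -25 0 0 0 70'
python3 -m inch '-5 0 0 0 70; -10 0 0 0 70; -15 0 0 0 70; -20 0 0 0 70; -25 0 0 0 70'
python3 -m inch '-4 0 0 0 70; -8 0 0 0 70; -11 0 0 0 70; -14 0 0 0 70; -17 0 0 0 70'
python3 -c "
from h import *
for n in ('scene','top'):
  o,d,P,L=blobs(n,.0205,.0365,(.45,.75,-.25,.1));[print(*b) for b in o]"
```

```text
clock: 7.78
tool_pos: [0.4765, -0.1166, -0.0044]
tool_rot: [3.142, -0.0, -3.135]
ft_force: [-2.6, 0.1, -1.6]
opening: 0.754
grip_force: 1.3
clock: 8.2
tool_pos: [0.5016, -0.1165, -0.0043]
tool_rot: [3.142, -0.0, -3.135]
ft_force: [-3.1, 0.9, -2.5]
opening: 0.757
grip_force: 1.2
clock: 8.62
tool_pos: [0.5266, -0.1163, -0.0043]
tool_rot: [3.142, -0.0, -3.135]
ft_force: [-3.0, -1.0, -2.2]
opening: 0.752
grip_force: 1.2
clock: 9.03
tool_pos: [0.5433, -0.1162, -0.0042]
tool_rot: [-3.142, -0.0, -3.135]
ft_force: [-3.5, -1.0, -0.2]
opening: 0.751
grip_force: 1.7
[254. 257.] [ 592.9 -121.8] [118.2 134.4] 0.16 0.0265
[200. 290.] [ 723.5 -163.8] [ 52.2 105.6] 0.13 0.0231
[390. 153.] [ 738.3 -171.7] [46.4 22.9] 89.98 0.0226
```

```bash
python3 -m inch '-2 0 0 0 70; -5 0 0 0 70; -7 0 0 0 70; -2 0 0 0 70; 10 0 0 0 70'
python3 -m inch '0 0 -20 0 50; 0 0 -40 0 50; 0 0 -65 0 50; 0 0 -65 7 50; 0 0 -65 14 50'
python3 -m inch '0 0 0 7 50; 0 0 0 14 50; 0 0 0 21 50; 0 0 0 28 50; 0 0 0 35 50'
python3 -m inch '0 0 0 7 50; 0 0 0 14 50; 0 0 0 21 50; 0 0 0 28 50; 0 0 0 35 50'
python3 -m inch '0 0 0 6 50; 0 0 0 6 50; 0 0 0 6 50; 0 0 0 6 50; 0 0 0 6 50'
python3 -m inch '-35 23 0 0 50; -70 46 0 0 50; -99 69 0 0 50; -99 69 0 0 50; -99 69 0 0 50'
python3 -c "
from h import *
print(arm.read_state()['joint_positions'])
for n in ('scene','top'):
  o,d,P,L=blobs(n,.0205,.0365,(.45,.75,-.25,.1));[print(*b) for b in o]
cv2.imwrite('pics/e.png',cv2.cvtColor(imaging.get_image('scene')['img'],cv2.COLOR_RGB2BGR))"
```

```text
clock: 9.55
tool_pos: [0.5338, -0.1163, -0.004]
tool_rot: [-3.141, 0.001, -3.134]
ft_force: [0.7, -0.5, -0.8]
opening: 0.753
grip_force: 0.0
clock: 9.97
tool_pos: [0.5339, -0.1165, 0.0628]
tool_rot: [3.142, 0.004, 2.899]
ft_force: [-0.4, -0.1, -0.8]
opening: 0.54
grip_force: 0.0
clock: 10.38
tool_pos: [0.5331, -0.1163, 0.061]
tool_rot: [3.141, 0.001, 2.287]
ft_force: [-0.1, 0.4, 0.9]
opening: 0.536
grip_force: 0.0
clock: 10.8
tool_pos: [0.5331, -0.1163, 0.061]
tool_rot: [3.141, 0.0, 1.677]
ft_force: [-1.6, -0.3, -0.3]
opening: 0.541
grip_force: 0.0
clock: 11.22
tool_pos: [0.5331, -0.1163, 0.0608]
tool_rot: [3.141, 0.0, 1.581]
ft_force: [0.1, -0.5, -0.3]
opening: 0.537
grip_force: 0.0
clock: 11.63
tool_pos: [0.603, -0.2159, 0.0598]
tool_rot: [-3.14, -0.001, 1.578]
ft_force: [-0.3, 1.5, 0.5]
opening: 0.539
grip_force: 0.0
[-3.83658393e-01  1.20215291e-01  1.68100049e+00  2.05110240e-05
  1.34170774e+00 -3.90722478e-01]
[252. 260.] [ 608.2 -121.2] [103.5 133.1] 0.49 0.0265
[201. 290.] [ 723.6 -159.4] [ 52.1 100.4] 0.6 0.0228
[388. 153.] [ 737.6 -166.9] [24.4 32.5] 2.05 0.0232
[361. 204.] [ 606.8 -109.7] [103.6 100.4] 89.91 0.0243
```

View pics/e.png

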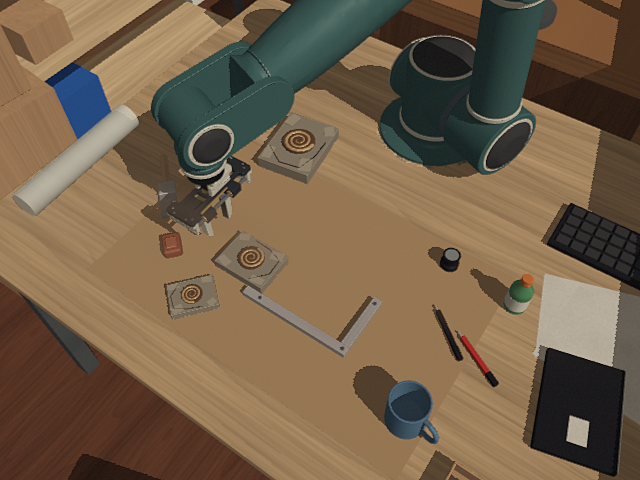

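Slab at (608,-121), yaw 0.5°, a few mm short of the long arm. The hand is behind its short side. Descending and pushing +y.

```bash
python3 -m inch '0 4 20 0 50; 0 4 40 0 50; 0 4 55 0 50; 0 4 60 0 50; 0 4 65 0 50'
python3 -m inch '3 0 0 0 50; 6 0 0 0 50; 9 0 0 0 50; 12 0 0 0 50; 15 0 0 0 50'
python3 -m inch '3 0 0 0 50; 6 0 0 0 50; 9 0 0 0 50; 12 0 0 0 50; 15 0 0 0 50'
python3 -m inch '5 0 0 0 50; 10 0 0 0 50; 15 0 0 0 50; 20 0 0 0 50; 25 0 0 0 50'
python3 -m inch '5 0 0 0 50; 10 0 0 0 50; 15 0 0 0 50; 20 0 0 0 50; 25 0 0 0 50'
python3 -c "
from h import *
for n in ('scene','top'):
  o,d,P,L=blobs(n,.0205,.0365,(.45,.70,-.25,.14));[print(*b) for b in o]"
```

```text
clock: 12.2
tool_pos: [0.6064, -0.2141, -0.0046]
tool_rot: [-3.141, -0.0, 1.579]
ft_force: [0.1, -0.5, -0.1]
opening: 0.537
grip_force: 0.0
clock: 12.62
tool_pos: [0.607, -0.1995, -0.0036]
tool_rot: [3.141, 0.0, 1.578]
ft_force: [0.4, -0.9, -0.2]
opening: 0.538
grip_force: 0.0
clock: 13.03
tool_pos: [0.6068, -0.185, -0.0038]
tool_rot: [3.141, 0.001, 1.578]
ft_force: [-0.0, -5.9, 2.2]
opening: 0.538
grip_force: 2.7
clock: 13.45
tool_pos: [0.6066, -0.16, -0.0039]
tool_rot: [3.141, 0.001, 1.578]
ft_force: [-0.6, -5.5, 2.2]
opening: 0.541
grip_force: 2.7
clock: 13.87
tool_pos: [0.6065, -0.1349, -0.0038]
tool_rot: [3.141, 0.001, 1.578]
ft_force: [-0.5, -5.4, 2.5]
opening: 0.537
grip_force: 2.7
[273. 272.] [607.3 -68. ] [102.5 149.3] 0.49 0.0265
[327. 204.] [606.9 -25.3] [ 55.6 100.3] 89.91 0.0236
[359. 194.] [639.1 -98.3] [25.5 32.8] 80.88 0.0239
```

```bash
python3 -m inch '6 0 0 0 50; 12 0 0 0 50; 18 0 0 0 50; 24 0 0 0 50; 30 0 0 0 50'
python3 -m inch '6 0 0 0 50; 12 0 0 0 50; 18 0 0 0 50; 24 0 0 0 50; 30 0 0 0 50'
python3 -m inch '6 0 0 0 50; 12 0 0 0 50; 18 0 0 0 50; 24 0 0 0 50; 30 0 0 0 50'
python3 -m inch '6 0 0 0 50; 12 0 0 0 50; 18 0 0 0 50; 24 0 0 0 50; 30 0 0 0 50'
python3 -m inch '4 0 0 0 50; 8 0 0 0 50; 11 0 0 0 50; 14 0 0 0 50; 17 0 0 0 50'
python3 -c "
from h import *
for n in ('scene','top'):
  o,d,P,L=blobs(n,.0205,.0365,(.45,.70,-.25,.18));[print(*b) for b in o]"
```

```text
clock: 14.38
tool_pos: [0.6061, -0.105, -0.0041]
tool_rot: [3.141, 0.001, 1.578]
ft_force: [0.5, -4.9, 2.6]
opening: 0.538
grip_force: 2.6
clock: 14.8
tool_pos: [0.6059, -0.075, -0.0041]
tool_rot: [3.141, 0.001, 1.578]
ft_force: [-0.4, -4.6, 2.3]
opening: 0.536
grip_force: 2.6
clock: 15.22
tool_pos: [0.6057, -0.045, -0.0041]
tool_rot: [3.141, 0.001, 1.578]
ft_force: [0.5, -4.3, 2.7]
opening: 0.539
grip_force: 2.7
clock: 15.63
tool_pos: [0.6055, -0.015, -0.0041]
tool_rot: [3.141, 0.001, 1.578]
ft_force: [-0.2, -5.5, 2.5]
opening: 0.54
grip_force: 2.7
clock: 16.05
tool_pos: [0.6054, 0.0019, -0.0041]
tool_rot: [3.141, 0.001, 1.578]
ft_force: [-1.0, -6.0, 2.2]
opening: 0.538
grip_force: 2.8
[325. 303.] [606.4  71.4] [103.7 141.9] 0.49 0.0266
[262. 200.] [609.4 138.2] [ 8.8 91. ] 85.35 0.0229
[292. 200.] [621.5  65.2] [35.4 31.2] 0.56 0.0287
```

```bash
python3 -m inch '1.5 0 0 0 50; 3 0 0 0 50; 4.5 0 0 0 50; 6 0 0 0 50; 7 0 0 0 50'
python3 -m inch '1 0 0 0 50; 1.5 0 0 0 50; 2 0 0 0 50; 2.5 0 0 0 50; 3 0 0 0 50'
```

```text
clock: 16.57
tool_pos: [0.6053, 0.0089, -0.0042]
tool_rot: [3.142, 0.0, 1.578]
ft_force: [-0.0, -6.1, 2.2]
opening: 0.541
grip_force: 2.8
clock: 16.98
tool_pos: [0.6052, 0.0118, -0.0042]
tool_rot: [3.142, 0.001, 1.578]
ft_force: [0.1, -4.6, 2.7]
opening: 0.539
grip_force: 2.8
```

```bash
python3 -m inch '0.5 0 0 0 50; 1 0 0 0 50; 1.5 0 0 0 50; 2 0 0 0 50; 2 0 0 0 50'
```

```text
clock: 17.4
tool_pos: [0.6052, 0.0126, -0.0042]
tool_rot: [-3.141, 0.003, 1.577]
ft_force: [-1.8, -14.9, 3.2]
opening: 0.54
grip_force: 7.6
```

Short side touches the short arm: the force jumped to 15 N. Now going round to push the long side home.

```bash
python3 -m inch '-3 0 0 0 50; -7 0 0 0 50; -12 0 0 0 50; -16 0 0 0 50; -16 0 -10 0 50'
python3 -m inch '0 0 -20 0 60; 0 0 -40 0 60; 0 0 -55 0 60; 0 0 -55 -7 60; 0 0 -55 -14 60'
python3 -m inch '0 0 0 -7 60; 0 0 0 -14 60; 0 0 0 -21 60; 0 0 0 -28 60; 0 0 0 -35 60'
python3 -m inch '0 0 0 -7 60; 0 0 0 -14 60; 0 0 0 -21 60; 0 0 0 -28 60; 0 0 0 -35 60'
python3 -m inch '0 0 0 -6 60; 0 0 0 -6 60; 0 0 0 -6 60; 0 0 0 -6 60; 0 0 0 -6 60'
python3 -m inch '20 22 0 0 60; 40 44 0 0 60; 60 66 0 0 60; 75 88 0 0 60; 75 88 0 0 60'
python3 -c "
from h import *
for n in ('scene','top'):
  o,d,P,L=blobs(n,.0205,.0365,(.45,.70,-.25,.18));[print(*b) for b in o]"
```

```text
clock: 17.82
tool_pos: [0.6042, -0.0024, 0.0041]
tool_rot: [-3.139, -0.0, 1.577]
ft_force: [-0.4, -0.2, 0.6]
opening: 0.539
grip_force: 0.0
clock: 18.23
tool_pos: [0.606, -0.0017, 0.0629]
tool_rot: [3.139, 0.001, 1.827]
ft_force: [-0.4, -0.2, -0.1]
opening: 0.645
grip_force: 0.0
clock: 18.65
tool_pos: [0.6054, -0.0016, 0.0616]
tool_rot: [3.141, 0.0, 2.439]
ft_force: [0.6, -1.3, -0.2]
opening: 0.643
grip_force: 0.0
clock: 19.07
tool_pos: [0.6054, -0.0017, 0.0616]
tool_rot: [3.141, 0.0, 3.05]
ft_force: [0.1, -0.8, -0.4]
opening: 0.646
grip_force: 0.0
clock: 19.48
tool_pos: [0.6053, -0.0017, 0.061]
tool_rot: [3.142, 0.0, -3.137]
ft_force: [0.8, 0.3, 0.3]
opening: 0.644
grip_force: 0.0
clock: 19.9
tool_pos: [0.5276, 0.0883, 0.0609]
tool_rot: [3.141, -0.0, -3.135]
ft_force: [-0.4, -1.0, 0.6]
opening: 0.644
grip_force: 0.0
[330. 306.] [606.7  88.7] [102.7 135.2] 0.21 0.0263
[308. 194.] [633.7  26. ] [45.6  9.8] 1.57 0.0233
```

```bash
python3 -m inch '0 -2 20 0 60; 0 -2 40 0 60; 0 -2 55 0 60; 0 -2 60 0 60; 0 -2 65 0 60'
python3 -m inch '-4 0 0 0 60; -8 0 0 0 60; -12 0 0 0 60; -15 0 0 0 60; -18 0 0 0 60'
python3 -m inch '-1.5 0 0 0 60; -3 0 0 0 60; -4.5 0 0 0 60; -6 0 0 0 60; -7 0 0 0 60'
python3 -m inch '-0.5 0 0 0 60; -1 0 0 0 60; -1.5 0 0 0 60; -2 0 0 0 60; -2 0 0 0 60'
```

```text
clock: 20.42
tool_pos: [0.53, 0.083, -0.0047]
tool_rot: [-3.141, -0.001, -3.136]
ft_force: [-0.5, 0.4, 0.5]
opening: 0.647
grip_force: 0.0
clock: 20.83
tool_pos: [0.5485, 0.0839, -0.0036]
tool_rot: [3.142, 0.001, -3.135]
ft_force: [-1.0, 0.1, -0.3]
opening: 0.643
grip_force: 0.0
clock: 21.25
tool_pos: [0.5542, 0.0838, -0.0039]
tool_rot: [-3.141, -0.002, -3.135]
ft_force: [-10.9, -0.7, 8.8]
opening: 0.644
grip_force: 5.5
clock: 21.67
tool_pos: [0.5548, 0.0838, -0.0039]
tool_rot: [-3.141, -0.005, -3.135]
ft_force: [-23.5, -1.6, 19.0]
opening: 0.647
grip_force: 11.9
```

Long side is seated (23 N). Backing straight off, lifting clear and checking.

```bash
python3 -m inch '1 0 0 0 60; 3 0 0 0 60; 8 0 0 0 60; 14 0 0 0 60; 20 0 0 0 60'
python3 -m inch '0 0 -30 0 60; 0 0 -60 0 60; 20 0 -90 0 60; 50 0 -120 0 60; 80 0 -140 0 60'
python3 -m inch '40 -20 0 0 60; 80 -50 0 0 60; 110 -80 0 0 60; 120 -110 0 0 60; 120 -130 0 0 60'
python3 -c "
from h import *
for n in ('scene','top'):
  o,d,P,L=blobs(n,.0205,.0365,(.45,.70,-.25,.20));[print(*b) for b in o]
im={n:cv2.cvtColor(imaging.get_image(n)['img'],cv2.COLOR_RGB2BGR) for n in('top','scene')}
a=cv2.resize(im['scene'][250:370,230:390],None,fx=5,fy=5,interpolation=cv2.INTER_CUBIC);cv2.imwrite('pics/f.png',a)
cv2.imwrite('pics/g.png',im['top'])"
```

```text
clock: 22.08
tool_pos: [0.5362, 0.0838, -0.0043]
tool_rot: [-3.142, 0.0, -3.135]
ft_force: [0.6, 0.1, -0.4]
opening: 0.641
grip_force: 0.0
clock: 22.5
tool_pos: [0.4558, 0.0832, 0.138]
tool_rot: [3.141, 0.002, -3.135]
ft_force: [1.1, 0.2, 0.7]
opening: 0.647
grip_force: 0.0
clock: 22.92
tool_pos: [0.335, -0.0492, 0.136]
tool_rot: [-3.14, 0.002, -3.134]
ft_force: [0.5, 0.1, 0.3]
opening: 0.645
grip_force: 0.0
[328. 308.] [612.3  87.2] [132.7 104.7] 89.9 0.0265
[284. 204.] [612.2  85.5] [101.  129.4] 0.37 0.024
```

View pics/f.png

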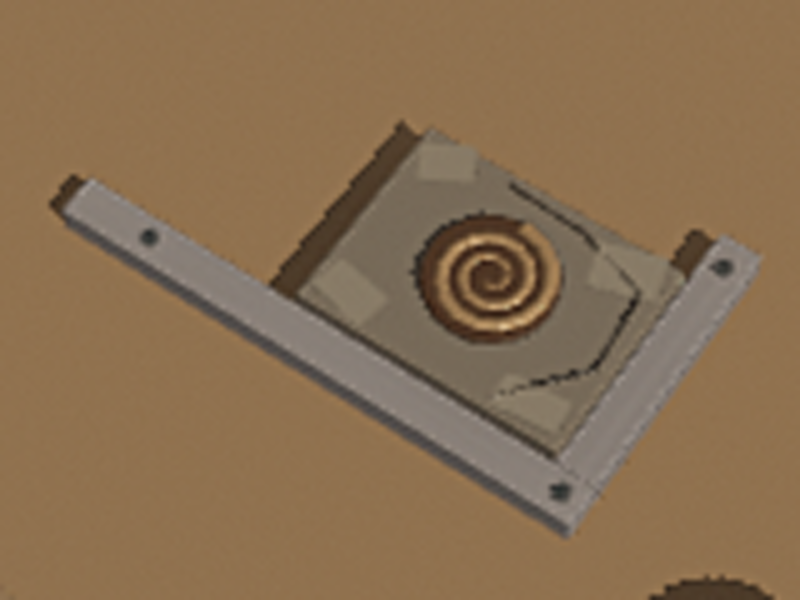

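The crop shows the slab in the corner: its long side lies along the long arm from (290,290) to (555,455), and its short side lies on the short arm from (555,455) to (685,275), with no gap visible. Measured centre is (612,86), yaw 0.4°, matching the stop. The hand is clear.

```bash
python3 -c "
from station import arm
print(arm.hand_in())"
```

```text
the job is handed in; nothing more can be done
None
```

The 100 x 130 mm slab is seated in the inside corner of the stop, long side flush and short side touching as far as the final images and contact forces show; only its edges were pushed, nothing else was moved, the hand is clear, and the job is handed in at about 23 s.

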